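Tap a tapered shank home in a spindle stand

ROBOT

A 6-joint arm with a two-finger parallel gripper is mounted at the origin on the work surface. World frame = base frame: x ahead of the robot, y to its left, z up, the work surface at z = 0. Lengths are in m, angles in rad, forces in N, time in s.
With the tool pointing down it reaches from about 0.35 to 0.975 m from the base axis. Payload 4.9 kg.
Tool frame: the origin (TCP) lies on the mounting face of the last link; the fingertips stand 173 mm ahead of it and the grasp point (between the pads) lies 155 mm ahead of it; z points along the fingers, y is the direction in which the jaws open and shut (so a half turn about z gives the same grasp; the last joint's range is limited). The gripper opens to 85 mm and grips with 20 to 120 N. Pads are 22 mm wide; open, the fingers measure 114 mm over their backs; the gripper's body (76 mm by 85 mm) begins 54 mm behind the grasp point. The pads swing forward as they close: fully open they stand 13 mm farther back than shut.
Start: joints at [-1.454, 0.053, 1.613, -0, 1.476, -0.119], TCP at [0.146, -0.608, 0.405] pointing down, gripper open.
Joint ranges: [-3.01, 3.01], [-1.01, 2.22], [0.06, 2.58], [-1.02, 4.17], [0.09, 2.62], [-3.14, 3.14]. Speed limits (rad/s): [2.57, 2.57, 3.14, 3.14, 3.14, 3.14].

INTERFACE

Orientations are given as a rotation vector (axis times angle).
In Python, from cell import manip gives the robot as it stands.
- The arm moves only by the tool move_arm, never from a script. Its argument "commands" is text: rows parted by semicolons, each of 4 numbers parted by spaces: the shift along the tool's x, y, z in m, then the turn about the tool's z in degrees. In form: tx ty tz twist; .... A call has 1 to 8 rows; each row is the pose to reach, as a shift and turn from the pose measured when the call began, along the tool's axes at that moment; what a row does not reach only later rows make up. A row lasts 1/12 s, in which the tool goes at most 41.7 mm and 7.16 degrees, less where a joint would pass 70% of its speed; a pose out of reach is approached as far as the arm can. A call with a gripper value outside its range is refused whole. "gripper" is the finger opening in m, from 0 to 0.0854, set as the call begins (left out, the last holds). The fingers move at their own pace and stop on an object; "newtons" is the grip in N (left out, the last holds). Time passes only in rows, so rows that repeat a pose let the fingers close. It gives the time, the measured TCP pose, the force and the opening at its end, in the units of the state.
- manip.get_obs(): the state, without advancing time (a new reading comes with each control period).
- manip.grab_frame(name): name is "side" or "top"; returns (picture, depth): 420x560x3 uint8, red, green, blue; 420x560 float32, m along the optical axis (not along the pixel's ray), 0 where there is no reading.
- manip.camera_model(name): a dict with "K" (3x3 intrinsics, pixels), "k1" (the pictures are not rectified: a ray, as slopes to the right and down, at radius r is drawn at 1 + k1 r^2 times it, then the intrinsics apply), "R" (3x3) and "t" (3): a world point X has camera coordinates R X + t. Camera axes: x right, y down, z forward; pixel columns grow to the right and rows downward; lengths in m; the calibration is good to about 2 mm. A picture is of the moment at which its call begins. camera_model takes no time and is no camera call.
- manip.close_job(): hands the job in, once; it reports no verdict.
Trained networks look in the newest picture that a camera, given by its name, has taken for a name from the list of things; names that differ only in an ending like _2 or _b are one class to them, and where a whole thing is asked for, a point or a joint stands for the part that bears it (a point fixed in the world has none). Each returns a list of dicts, best first, with "p" (0 to 1); they miss things now and then, are a little off and sometimes report something else, mostly with a low value. They report only what shows in the picture. A call takes as long as a camera call. They do not tell look-alikes from the thing itself.
- manip.look_for(camera, name): "at" ([x, y, z] in m, in world coordinates, good to about 4 mm: the middle of the surface that is visible of it).
- manip.landmark_of(camera, name): "at" ([x, y, z] in m, in world coordinates, good to about 4 mm: a listed point, or the origin of a listed thing).
The state is a dict: "time_s": time; "joint_positions": joint angles; "dq": joint speeds; "effort": joint torques, N m; "ee_pos": TCP position; "tool_rot": TCP orientation; "ft_force": force on the tool from outside, world axes, zero at the start; "ft_torque": the same for the moment, N m; "opening": finger opening in m.
Only numpy, scipy, OpenCV 4.12 (cv2) and the standard library are available. Lean on these libraries where they do the work, as an engineer would, in place of code of your own. Each camera call takes 0.05 s, during which the arm holds its last target.

TASK

Take the round-headed tapered shank out of the rack, set it lightly into the socket of the spindle stand and let go of it while it still stands proud, with a gap under its collar. Then take the tapping drift, drive the shank home with its nylon face until the collar sits down on the stand, and seat the taper by leaning on it with about 20 N for half a second, so that friction alone holds it; the bearing is delicate, so the drift must never bear on it with more than 28 N. Finally stand the drift upright on the bench again, clear of the stand, and leave the other things where they are.

Things in the scene. Friction and masses are not known exactly. Their poses are not given: they have to be found in the camera images.
- shank: Steel tapered shank, 150 g: round head 24 mm in diameter, 36 mm tall, flat top; round collar 34 mm in diameter, 6 mm thick; below it a taper 42 mm long (22 mm wide at the collar, 16 mm at the tip). Origin: centre of the collar's underside (head's top 42 mm above, tip 42 mm below); z points to the head. Starts upright in one of the rack's holes, collar on the rack's top.
- shank_top (a point): Centre of the flat top of the shank's head, where the drift strikes (42 mm above the shank's origin).
- stand: The spindle stand, fixed to the bench: an aluminium base plate 120 x 100 x 12 mm with an upright round steel housing 62 mm in diameter whose flat top face is 66 mm above the bench and has the tapered socket in its middle. Origin: on the bench under the socket's axis; z up.
- socket_mouth (a point): Centre of the socket's mouth, in the plane of the stand's top face. The socket is 21 mm wide here, tapers to match, is over 45 mm deep. Set in lightly, the shank sticks with its collar about 2 to 6 mm above the face; driving it down takes a force growing to about 8 to 16 N (it varies); then the collar meets the hard face and the force climbs. It stays by friction.
- rack: A black plastic block 60 x 150 x 55 mm tall (its long side along its y), fixed, with two upright through holes 27 mm in diameter at 40 mm either side of its middle along y. Origin: centre of its underside on the bench.
- square_holder: The neighbour in the rack's other hole: same collar, but a square head 24 x 24 mm and 30 mm tall and a straight shank. Not to be used. Origin: centre of the collar's underside.
- drift: The tapping drift, 200 g: an upright hand tool 100 mm tall, a white nylon foot 32 mm in diameter and 20 mm tall with a flat striking face underneath, and above it an aluminium handle 22 mm in diameter and 80 mm long. It stands loose on the bench. Origin: centre of the striking face; z points up along the handle.
- tape_roll: Yellow roll of tape lying flat, 76 mm in diameter, 19 mm tall. Origin: centre of its underside.
- clear_box: Clear plastic box 70 x 70 x 22 mm. Origin: centre of its underside.
- tweezers: Steel tweezers lying flat, 128 mm long along their x, 8 mm tall. Origin: middle of the underside.
- screwdriver: Screwdriver with orange handle lying on the bench along its x, about 0.2 m long. Origin: on its underside.
- vial: Small amber jar, 40 mm in diameter, 75 mm tall. Origin: centre of its underside.
Not all that is in view belongs to the job. What is shaped like the shank but blue or purple is not meant. What is shaped like the drift but turquoise or yellow is not meant.

How it is judged:
By the outcome, as a careful person would: the job done as asked, in the order asked, and still so for the second after the job is handed in, with the robot touching nothing.
It also fails if it takes over 72 s, if anything falls off the work surface, if the arm or the gripper's body presses on something with over 40 N, if the wrist force passes 120 N, or if a joint passes its speed limit or range.

## Working session

There is one attempt and no reset: what is moved stays moved. The work goes in short steps, Python scripts to look and compute and a tool call to move; the robot and the scene stay as the last step left them, time stands still between calls to the robot, and variables do not carry over. Pictures are saved under pics/ and viewed, and the job is handed in when it is done.

Besides the shell and the picture viewer there is one more tool, called after "Call:" as name(argument=value, ...) on one line, values as JSON. move_arm: Moves the arm, as the interface text tells. Its arguments: {"type":"object","properties":{"commands":{"type":"string"},"gripper":{"type":"number"},"newtons":{"type":"number"}},"required":["commands"]}

```bash
ls; mkdir -p pics
python3 - <<'E'
from cell import manip
import cv2, numpy as np
o=manip.get_obs()
for k in o: print(k,np.round(o[k],4))
for c in ["side","top"]:
    im,d=manip.grab_frame(c); cv2.imwrite(f"pics/{c}0.png",im[:,:,::-1]); np.save(f"pics/{c}0.npy",d); np.save(f"pics/{c}0im.npy",im)
    m=manip.camera_model(c); print(c,m)
E
```

```text
pics
time_s 0.0
joint_positions [-1.454   0.0534  1.6143  0.      1.476  -0.119 ]
dq [ 0.0006  0.0001  0.0004 -0.0009 -0.0005  0.0011]
effort [ 1.50000e-03 -3.93678e+01 -3.70177e+01  1.00000e-04  7.00000e-03
 -0.00000e+00]
ee_pos [ 0.146  -0.6074  0.4035]
tool_rot [-3.1177e+00 -3.6930e-01 -1.0000e-04]
ft_force [-0.3079 -0.23   -0.7103]
ft_torque [-0.0046  0.0302 -0.0112]
opening 0.0856
side {'K': array([[422.68928368,   0.        , 282.44810743],
       [  0.        , 422.68928368, 209.46776355],
       [  0.        ,   0.        ,   1.        ]]), 'k1': -0.10592950394951041, 'R': array([[-0.86265113, -0.5052833 , -0.02284314],
       [-0.29241379,  0.53505912, -0.79259442],
       [ 0.41270715, -0.67705282, -0.60932116]]), 't': array([0.47841044, 0.20916083, 0.66549194])}
top {'K': array([[484.98002848,   0.        , 286.78237379],
       [  0.        , 484.98002848, 201.57216298],
       [  0.        ,   0.        ,   1.        ]]), 'k1': -0.11650828408757678, 'R': array([[ 0.00383435, -0.99994823, -0.00942534],
       [-0.99669   , -0.00305612, -0.08123852],
       [ 0.08120551,  0.00970564, -0.99665012]]), 't': array([0.00907493, 0.56084751, 0.98741757])}
```

View pics/side0.png

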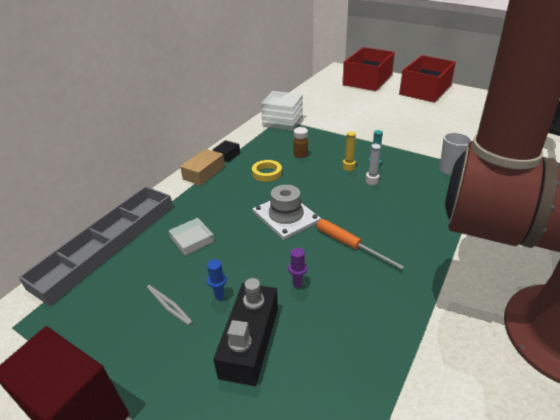

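View pics/top0.png

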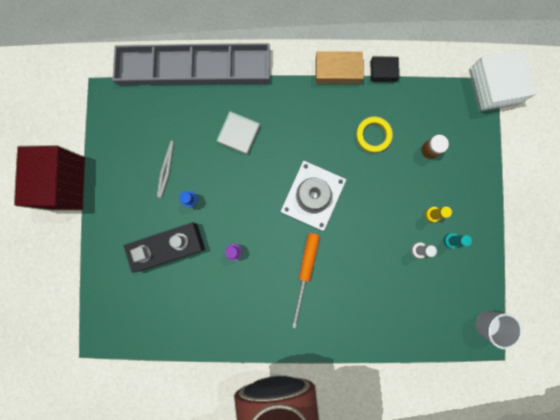

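Side view: candidates for the shank are grey round head (253,290), grey square head (239,335), blue (216,280) and purple (298,268). I choose the grey round one. Candidates for the drift are white/aluminium (374,165), yellow (350,150) and turquoise (377,148). I choose the white/aluminium one. In the top view these are the shank at (178,241), the drift at (424,251) and the socket at (315,194).

```bash
cat > h.py <<'E'
import numpy as np, cv2
from cell import manip
def cloud(c,d):
    m=manip.camera_model(c);K=m["K"];h,w=d.shape
    u,v=np.meshgrid(np.arange(w),np.arange(h))
    x=(u-K[0,2])/K[0,0];y=(v-K[1,2])/K[1,1]
    rd=np.hypot(x,y);r=rd.copy()
    for _ in range(10): r=rd/(1+m["k1"]*r*r)
    s=np.where(rd>0,r/np.maximum(rd,1e-9),1)
    P=np.stack([x*s*d,y*s*d,d],-1)
    W=(P-m["t"])@m["R"]
    W[d<=0]=np.nan
    return W
def near(W,xy,r,z0,z1):
    k=(np.hypot(W[...,0]-xy[0],W[...,1]-xy[1])<r)&(W[...,2]>z0)&(W[...,2]<z1)
    return k
E
python3 - <<'E'
from h import *
a=np.load("pics/side0im.npy");b=np.load("pics/top0im.npy")
A=cv2.resize(a[250:380,180:320],None,fx=2.7,fy=2.7,interpolation=3)
B=cv2.resize(a[110:200,320:420],None,fx=3.9,fy=3.9,interpolation=3)
h=min(A.shape[0],B.shape[0])
cv2.imwrite("pics/crop0.png",np.hstack([A[:h],B[:h]])[:,:,::-1])
T=cloud("top",np.load("pics/top0.npy"));S=cloud("side",np.load("pics/side0.npy"))
for n,p in dict(shank=(178,240),sq=(140,254),drift=(431,251),yel=(446,212),teal=(464,240),housing=(303,194),plate=(295,215),bench=(250,300),hole=(315,193)).items(): print(n,T[p[1],p[0]].round(4))
for n,p in dict(shank=(252,285),drift=(375,147)).items(): print(n,S[p[1],p[0]].round(4))
for c in ["top","side"]:
  for n in ["shank","shank_top","socket_mouth","drift","stand","rack"]:
    for r in manip.landmark_of(c,n)[:4]: print(c,n,np.round(r["at"],4),round(r["p"],2))
E
```

```text
shank [0.4796 0.2206 0.0962]
sq [0.4515 0.2977 0.0882]
drift [ 0.4599 -0.2679  0.0993]
yel [ 0.5352 -0.2987  0.0996]
teal [ 0.4809 -0.3337  0.0989]
housing [ 0.5726 -0.0217  0.0659]
plate [ 0.5335 -0.0063  0.0119]
bench [ 0.354   0.0881 -0.0013]
hole [ 0.5798 -0.0482  0.0139]
shank [0.4722 0.2287 0.0979]
drift [ 0.457  -0.2614  0.101 ]
top shank [0.4732 0.2248 0.0511] 0.8
top shank [0.5615 0.2105 0.0442] 0.67
top shank [0.4581 0.117  0.0423] 0.62
top shank [ 0.3915 -0.0238 -0.0016] 0.45
top shank_top [0.5591 0.2128 0.085 ] 0.79
top shank_top [0.4517 0.119  0.0859] 0.72
top shank_top [0.4737 0.2299 0.0959] 0.48
top socket_mouth [ 0.5745 -0.0456  0.0659] 0.58
top drift [ 0.4561 -0.2685 -0.0012] 0.83
top drift [ 0.5346 -0.296   0.0049] 0.66
top drift [ 0.4792 -0.3377  0.0026] 0.58
top stand [0.4729 0.2276 0.0512] 0.23
top rack [ 0.4639  0.266  -0.0016] 0.85
side shank [0.4769 0.2216 0.0524] 0.91
side shank [0.5605 0.2115 0.0442] 0.79
side shank [0.4566 0.1177 0.0438] 0.76
side shank [ 0.6751 -0.2984  0.0009] 0.59
side shank_top [0.4762 0.2261 0.0984] 0.91
side shank_top [0.5611 0.2119 0.0833] 0.74
side shank_top [0.4531 0.1136 0.082 ] 0.61
side socket_mouth [ 0.5739 -0.0485  0.0665] 0.57
side drift [ 0.5347 -0.2964 -0.0006] 0.92
side drift [ 0.4592 -0.2649 -0.0024] 0.87
side drift [ 0.4806 -0.3326 -0.0035] 0.57
side stand [ 0.5762 -0.0385 -0.0031] 0.68
side stand [ 0.706   0.115  -0.0009] 0.57
side rack [ 0.4583  0.2622 -0.0008] 0.88
```

View pics/crop0.png

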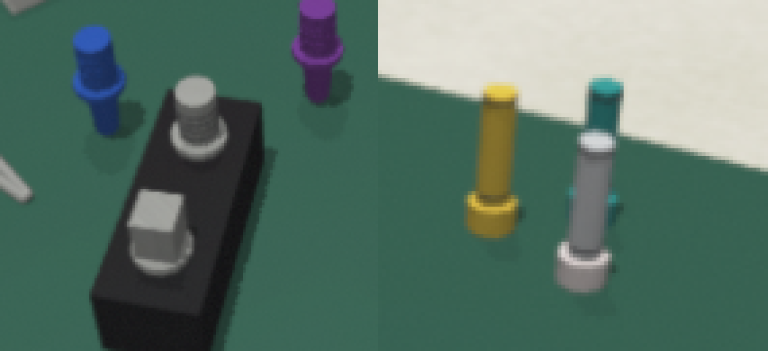

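The crop confirms it: grey round-headed shank in the rack next to the square one, and the white-footed aluminium drift next to the yellow and turquoise ones.

```bash
cat >> h.py <<'E'
from scipy.optimize import least_squares
def topc(W,xy,r,z0,z1,R=None):
    k=near(W,xy,r,z0,z1); P=W[k]
    (cx,cy),rr=cv2.minEnclosingCircle(P[:,:2].astype(np.float32))
    out=dict(n=len(P),mean=P.mean(0).round(4),mec=(round(cx,4),round(cy,4),round(rr,4)))
    return out
def cylfit(W,xy,r,z0,z1,R):
    P=W[near(W,xy,r,z0,z1)]
    f=lambda c:np.hypot(P[:,0]-c[0],P[:,1]-c[1])-R
    s=least_squares(f,xy,loss="soft_l1",f_scale=.001)
    return s.x.round(4),len(P),np.abs(s.fun).mean().round(4)
E
python3 - <<'E'
from h import *
W={c:cloud(c,np.load(f"pics/{c}0.npy")) for c in("top","side")}
for c in W:
    w=W[c]
    print(c,"shank top",topc(w,(.476,.224),.02,.091,.11))
    print(c,"sq top",topc(w,(.4515,.2977),.025,.08,.11))
    print(c,"drift top",topc(w,(.458,-.265),.02,.095,.11))
    print(c,"housing",topc(w,(.576,-.044),.04,.06,.07))
    print(c,"shank cyl",cylfit(w,(.476,.224),.02,.065,.092,.012),"drift cyl",cylfit(w,(.458,-.265),.02,.03,.092,.011),
     "foot",cylfit(w,(.458,-.265),.025,.004,.017,.016),"hous cyl",cylfit(w,(.576,-.044),.045,.025,.06,.031))
    k=near(w,(.463,.262),.1,.045,.058); P=w[k]; print("rack",cv2.minAreaRect(P[:,:2].astype(np.float32)*1000),np.median(P[:,2]))
E
```

```text
top shank top {'n': 122, 'mean': array([0.4767, 0.2262, 0.0959]), 'mec': (0.4771, 0.2265, 0.0121)}
top sq top {'n': 169, 'mean': array([0.4523, 0.3018, 0.0895]), 'mec': (0.4522, 0.3023, 0.0167)}
top drift top {'n': 85, 'mean': array([ 0.4609, -0.267 ,  0.0988]), 'mec': (0.4604, -0.267, 0.0104)}
top housing {'n': 662, 'mean': array([ 0.5756, -0.044 ,  0.065 ]), 'mec': (0.5759, -0.0437, 0.0311)}
top shank cyl (array([0.4769, 0.2267]), 38, np.float64(0.0003)) drift cyl (array([ 0.46  , -0.2683]), 84, np.float64(0.0005)) foot (array([ 0.4605, -0.2681]), 31, np.float64(0.0017)) hous cyl (array([ 0.5736, -0.0429]), 150, np.float64(0.0066))
rack ((484.33465576171875, 271.0074157714844), (103.52239227294922, 151.7221221923828), 18.985767364501953) 0.05402549084405284
side shank top {'n': 169, 'mean': array([0.4731, 0.2275, 0.0966]), 'mec': (0.4745, 0.226, 0.0125)}
side sq top {'n': 323, 'mean': array([0.4475, 0.3037, 0.0899]), 'mec': (0.4494, 0.3016, 0.0162)}
side drift top {'n': 57, 'mean': array([ 0.4577, -0.2649,  0.1005]), 'mec': (0.4582, -0.2681, 0.0123)}
side housing {'n': 438, 'mean': array([ 0.5708, -0.0422,  0.0662]), 'mec': (0.5731, -0.0439, 0.0321)}
side shank cyl (array([0.4749, 0.2255]), 176, np.float64(0.0006)) drift cyl (array([ 0.4589, -0.2691]), 210, np.float64(0.0009)) foot (array([ 0.4578, -0.2702]), 65, np.float64(0.0015)) hous cyl (array([ 0.5726, -0.0452]), 468, np.float64(0.0023))
rack ((484.6451721191406, 269.166259765625), (107.10704803466797, 154.9606170654297), 18.231428146362305) 0.05558850167721448
```

```bash
cat >> h.py <<'E'
from scipy.spatial.transform import Rotation as Ro
def sh(*targets):
    o=manip.get_obs();R=Ro.from_rotvec(o["tool_rot"]).as_matrix()
    print("t",round(o["time_s"],2),"pos",np.round(o["ee_pos"],4),"f",np.round(o["ft_force"],2),"op",round(float(o["opening"]),4),"z",R[:,2].round(3),"yang",np.degrees(np.arctan2(R[1,1],R[0,1])).round(1))
    for T in targets: print(T,"->",(R.T@(np.array(T)-o["ee_pos"])).round(4))
E
python3 -c "
from h import *
sh((.5,-.25,.40),(.476,.2263,.40),(.476,.2263,.30))"
```

```text
t 0.7 pos [ 0.146  -0.6077  0.4047] f [-0.25  0.89  0.57] op 0.0858 z [ 0. -0. -1.] yang -76.5
(0.5, -0.25, 0.4) -> [ 0.4278 -0.2651  0.0047]
(0.476, 0.2263, 0.4) -> [ 0.5157 -0.7338  0.0047]
(0.476, 0.2263, 0.3) -> [ 0.5157 -0.7338  0.1047]
```

Call:
move_arm(commands="0.428 -0.265 0; 0.428 -0.265 0; 0.428 -0.265 0; 0.428 -0.265 0; 0.428 -0.265 0;0.428 -0.265 0;0.428 -0.265 0;0.428 -0.265 0", gripper=0.05, newtons=40)

```text
$.commands[0]: bad value
```

```bash
python3 -c "
from h import *
sh((.476,.2263,.40),(.476,.2263,.30))"
```

```text
t 0.7 pos [ 0.146  -0.6077  0.4047] f [-0.25  0.89  0.57] op 0.0858 z [ 0. -0. -1.] yang -76.5
(0.476, 0.2263, 0.4) -> [ 0.5157 -0.7338  0.0047]
(0.476, 0.2263, 0.3) -> [ 0.5157 -0.7338  0.1047]
```

Call:
move_arm(commands="0.428 -0.265 0 0; 0.428 -0.265 0 0; 0.428 -0.265 0 0; 0.428 -0.265 0 0; 0.428 -0.265 0 0; 0.428 -0.265 0 0; 0.428 -0.265 0 0; 0.428 -0.265 0 0", gripper=0.05, newtons=40)

```text
time_s: 1.37
ee_pos: [0.3816, -0.3691, 0.4051]
tool_rot: [3.119, 0.369, 0.001]
ft_force: [0.6, -0.3, 0.0]
opening: 0.05
```

```bash
python3 -c "
from h import *
sh((.476,.2263,.40),(.476,.2263,.30))"
```

```text
t 1.37 pos [ 0.3816 -0.3691  0.4051] f [ 0.61 -0.29  0.01] op 0.05 z [ 0.001 -0.001 -1.   ] yang -76.5
(0.476, 0.2263, 0.4) -> [ 0.2307 -0.557   0.0047]
(0.476, 0.2263, 0.3) -> [ 0.2307 -0.5571  0.1047]
```

Call:
move_arm(commands="0.231 -0.557 0.1 0; 0.231 -0.557 0.1 0; 0.231 -0.557 0.1 0; 0.231 -0.557 0.1 0; 0.231 -0.557 0.1 0; 0.231 -0.557 0.1 0; 0.231 -0.557 0.1 0; 0.231 -0.557 0.1 0")

```text
time_s: 2.03
ee_pos: [0.4324, -0.0442, 0.3504]
tool_rot: [3.119, 0.368, 0.003]
ft_force: [-0.3, -0.3, -0.5]
opening: 0.05
```

```bash
python3 -c "
from h import *
sh((.476,.2263,.30))"
```

```text
t 2.03 pos [ 0.4324 -0.0442  0.3504] f [-0.27 -0.26 -0.49] op 0.05 z [ 0.002 -0.001 -1.   ] yang -76.5
(0.476, 0.2263, 0.3) -> [ 0.1054 -0.253   0.0502]
```

Call:
move_arm(commands="0.105 -0.253 0.05 0; 0.105 -0.253 0.05 0; 0.105 -0.253 0.05 0; 0.105 -0.253 0.05 0; 0.105 -0.253 0.05 0; 0.105 -0.253 0.05 0; 0.105 -0.253 0.05 0; 0.105 -0.253 0.05 0")

```text
time_s: 2.7
ee_pos: [0.4753, 0.2303, 0.2991]
tool_rot: [-3.119, -0.377, -0.001]
ft_force: [-0.9, -1.1, -0.5]
opening: 0.0503
```

```bash
python3 -c "
from h import *
im,d=manip.grab_frame('side');cv2.imwrite('pics/s1.png',im[:,:,::-1])
im,d=manip.grab_frame('top');cv2.imwrite('pics/t1.png',im[:,:,::-1])
sh((.476,.2263,.237))"
```

```text
t 2.8 pos [0.4754 0.2272 0.2999] f [-0.28 -0.02  0.43] op 0.0499 z [ 0.001 -0.002 -1.   ] yang -76.4
(0.476, 0.2263, 0.237) -> [0.0003 0.0008 0.0629]
```

View pics/s1.png

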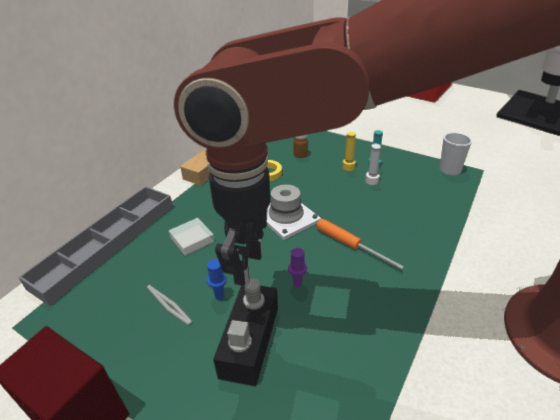

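Gripper is above the shank, with its fingertips near (240,270) and the shank head at (253,290). I'll check the projection of the fingertip point.

```bash
cat >> h.py <<'E'
def proj(c,X):
    m=manip.camera_model(c)
    return cv2.projectPoints(np.array([X],float),cv2.Rodrigues(m["R"])[0],m["t"],m["K"],np.array([m["k1"],0,0,0,0]))[0].ravel().round(1)
E
python3 -c "
from h import *
for z in (.127,.145,.097): print(proj('side',(.4754,.2272,z)))
im=cv2.imread('pics/s1.png'); cv2.imwrite('pics/s1c.png',cv2.resize(im[200:340,180:320],None,fx=4,fy=4))
"
```

```text
[249.4 270.3]
[248.5 261.7]
[250.8 284. ]
```

View pics/s1c.png

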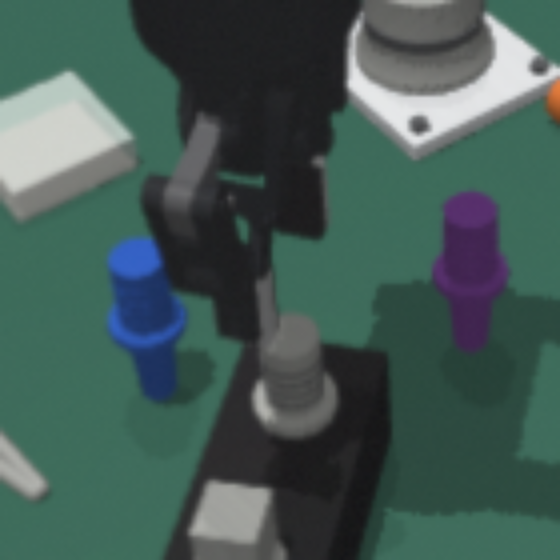

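Call:
move_arm(commands="0 0.001 0.02 0; 0 0.001 0.04 0; 0 0.001 0.055 0; 0 0.001 0.063 0; 0 0.001 0.063 0; 0 0.001 0.063 0")

```text
time_s: 3.3
ee_pos: [0.476, 0.2253, 0.2373]
tool_rot: [3.118, 0.37, 0.002]
ft_force: [-0.3, 1.3, 0.1]
opening: 0.0498
```

```bash
python3 -c "
from h import *
sh((.476,.2263,.237))
im,d=manip.grab_frame('side');cv2.imwrite('pics/s2c.png',cv2.resize(im[200:340,180:320],None,fx=4,fy=4)[:,:,::-1])"
```

```text
t 3.3 pos [0.476  0.2253 0.2373] f [-0.31  1.34  0.14] op 0.0498 z [ 0.001 -0.002 -1.   ] yang -76.5
(0.476, 0.2263, 0.237) -> [ 0.0003 -0.001   0.0003]
```

View pics/s2c.png

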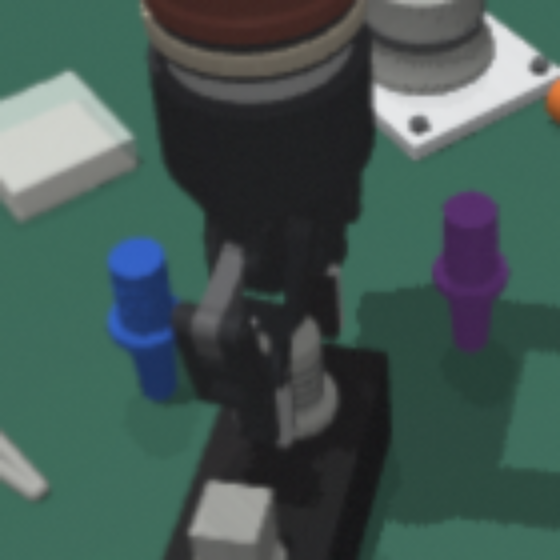

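The head sits between the fingers and the square holder is clear. Closing.

Call:
move_arm(commands="0 0 0 0; 0 0 0 0; 0 0 0 0; 0 0 0 0; 0 0 0 0", gripper=0.0, newtons=40)

```text
time_s: 3.77
ee_pos: [0.4771, 0.2258, 0.2398]
tool_rot: [3.118, 0.371, 0.009]
ft_force: [-0.1, -0.7, 6.6]
opening: 0.0227
```

```bash
python3 -c "
from h import *
sh((.476,.2263,.237))"
```

```text
t 3.77 pos [0.4771 0.2258 0.2398] f [-0.12 -0.73  6.56] op 0.0227 z [ 0.006 -0.001 -1.   ] yang -76.4
(0.476, 0.2263, 0.237) -> [-0.0009 -0.0007  0.0028]
```

Call:
move_arm(commands="0 0 -0.01 0; 0 0 -0.03 0; 0 0 -0.06 0; 0 0 -0.08 0; 0 0 -0.08 0; 0 0 -0.08 0")

```text
time_s: 4.27
ee_pos: [0.4768, 0.226, 0.3212]
tool_rot: [3.119, 0.371, 0.013]
ft_force: [-0.0, -0.1, -0.9]
opening: 0.0231
```

```bash
python3 -c "
from h import *
sh((.5748,-.044,.32))
im,d=manip.grab_frame('side');cv2.imwrite('pics/s3c.png',cv2.resize(im[180:320,180:320],None,fx=4,fy=4)[:,:,::-1])"
```

```text
t 4.27 pos [0.4768 0.226  0.3212] f [-0.01 -0.06 -0.89] op 0.0231 z [ 0.008 -0.    -1.   ] yang -76.4
(0.5748, -0.044, 0.32) -> [0.0319 0.2855 0.0021]
```

View pics/s3c.png

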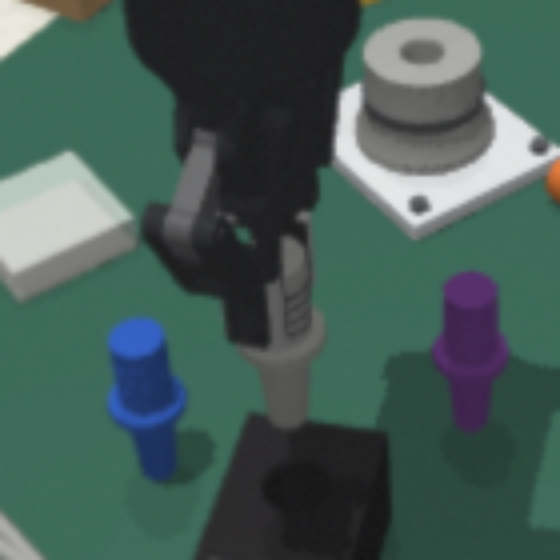

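Call:
move_arm(commands="0.003 0.02 -0.02 0; 0.008 0.06 -0.02 0; 0.032 0.286 -0.02 0; 0.032 0.286 -0.02 0; 0.032 0.286 -0.02 0; 0.032 0.286 -0.02 0; 0.032 0.286 -0.02 0; 0.032 0.286 -0.02 0")

```text
time_s: 4.98
ee_pos: [0.5745, -0.0487, 0.3375]
tool_rot: [3.118, 0.365, 0.002]
ft_force: [0.6, 0.4, -1.4]
opening: 0.0227
```

```bash
python3 -c "
from h import *
sh((.5748,-.044,.31))"
```

```text
t 4.98 pos [ 0.5745 -0.0487  0.3375] f [ 0.62  0.35 -1.38] op 0.0227 z [ 0.001 -0.002 -1.   ] yang -76.6
(0.5748, -0.044, 0.31) -> [ 0.0013 -0.0045  0.0275]
```

Call:
move_arm(commands="0.001 -0.004 0.01 0; 0.001 -0.004 0.0275 0; 0.001 -0.004 0.0275 0; 0.001 -0.004 0.0275 0; 0.001 -0.004 0.0275 0")

```text
time_s: 5.4
ee_pos: [0.5742, -0.0437, 0.309]
tool_rot: [3.119, 0.367, -0.001]
ft_force: [0.3, -0.4, -1.2]
opening: 0.0228
```

```bash
python3 -c "
from h import *
sh((.5748,-.044,.31))
for c in ('side','top'):
    im,d=manip.grab_frame(c);np.save(f'pics/{c}4.npy',d);np.save(f'pics/{c}4im.npy',im)
    p=proj(c,(.5748,-.044,.08)).astype(int);print(p)
    cv2.imwrite(f'pics/{c}4c.png',cv2.resize(im[p[1]-70:p[1]+50,p[0]-60:p[0]+60],None,fx=4.5,fy=4.5,interpolation=3)[:,:,::-1])
for c in ('side','top'):
    W=cloud(c,np.load(f'pics/{c}4.npy'))
    for z0,z1,R in ((.085,.12,None),):
        P=W[near(W,(.575,-.044),.03,z0,z1)]; print(c,len(P))
        f=lambda s:np.hypot(P[:,0]-s[0],P[:,1]-s[1])-(.008+.003*(P[:,2]-s[2])/.042)
    for a in range(8):
        z=.075+a*.006;P=W[near(W,(.575,-.044),.03,z,z+.006)];print(round(z,3),len(P),P.mean(0).round(4) if len(P) else '')
"
```

```text
t 5.4 pos [ 0.5742 -0.0437  0.309 ] f [ 0.35 -0.45 -1.19] op 0.0228 z [-0.001 -0.001 -1.   ] yang -76.6
(0.5748, -0.044, 0.31) -> [ 0.0005  0.0004 -0.001 ]
[283 187]
[314 192]
side 114
0.075 0 
0.081 9 [ 0.5681 -0.04    0.0851]
0.087 16 [ 0.5671 -0.04    0.0906]
0.093 16 [ 0.5674 -0.0394  0.0963]
0.099 22 [ 0.5663 -0.04    0.1016]
0.105 21 [ 0.5667 -0.039   0.1079]
0.111 24 [ 0.5664 -0.0392  0.1141]
0.117 15 [ 0.5667 -0.0378  0.1191]
top 0
0.075 0 
0.081 0 
0.087 0 
0.093 0 
0.099 0 
0.105 0 
0.111 0 
0.117 0
```

View pics/side4c.png

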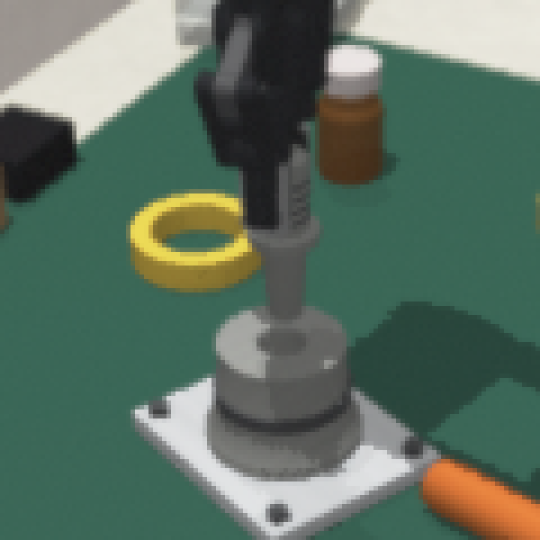

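View pics/top4c.png

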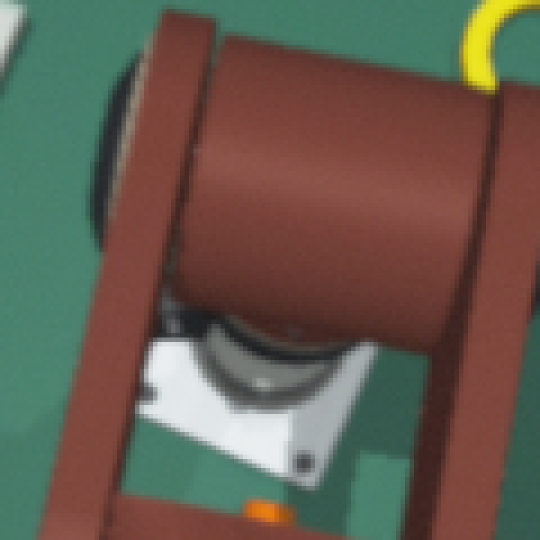

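```bash
python3 -c "
from h import *
W=cloud('side',np.load('pics/side4.npy'))
P=W[near(W,(.573,-.044),.025,.086,.121)]
tip=.309-.1848-.042
f=lambda s:np.hypot(P[:,0]-s[0]-s[2]*(P[:,2]-.1),P[:,1]-s[1]-s[3]*(P[:,2]-.1))-(.008+.003*(P[:,2]-tip)/.042)
s=least_squares(f,[.573,-.044,0,0],loss='soft_l1',f_scale=.001);print(tip,s.x.round(4),np.abs(s.fun).mean())
f2=lambda s:np.hypot(P[:,0]-s[0],P[:,1]-s[1])-(.008+.003*(P[:,2]-tip)/.042)
s=least_squares(f2,[.573,-.044],loss='soft_l1',f_scale=.001);print(s.x.round(4),np.abs(s.fun).mean())
W0=cloud('side',np.load('pics/side0.npy'))
for w in (W0,W):
  for z0,z1 in((.03,.06),(.04,.062),(.045,.062)):
    print('hous',cylfit(w,(.574,-.044),.045,z0,z1,.031))
# hole by plane projection: pixels of side0 intersected with z=.066, dark
m=manip.camera_model('side')
Wp=cloud('side',np.ones((420,560),np.float32)); C=-m['R'].T@m['t']
im=np.load('pics/side0im.npy')
D=Wp-C; X=C+D*((.066-C[2])/D[...,2])[...,None]
g=cv2.cvtColor(im,cv2.COLOR_RGB2GRAY)
k=np.hypot(X[...,0]-.574,X[...,1]+.044)<.031
zz=W0[...,2]
print(proj('side',(.574,-.044,.066)));u,v=286,192
print(g[182:204,268:304]);
kk=k&(zz<.062)&(np.hypot(X[...,0]-.574,X[...,1]+.044)<.018); print('hole from depth',X[kk].mean(0).round(4),kk.sum(), cv2.minEnclosingCircle(X[kk][:,:2].astype(np.float32)))
k2=k&(zz>.0635)&(zz<.07); print('face',cv2.minEnclosingCircle(X[k2][:,:2].astype(np.float32)))
"
```

```text
0.0822 [ 0.5709 -0.046   0.0017  0.0091] 0.0006797143844608433
[ 0.5709 -0.046 ] 0.00068488539251882
hous (array([ 0.5726, -0.0454]), 359, np.float64(0.0024))
hous (array([ 0.5726, -0.0454]), 314, np.float64(0.003))
hous (array([ 0.5729, -0.0458]), 220, np.float64(0.0036))
hous (array([ 0.5728, -0.0454]), 357, np.float64(0.0024))
hous (array([ 0.5728, -0.0456]), 307, np.float64(0.003))
hous (array([ 0.573 , -0.0459]), 221, np.float64(0.0036))
[284.3 193.1]
[[ 82  81  81  81  83  84  83  84  84  83  84  85  84  84  84  83  83  85
   85  84  85  84  84  85  84  84  84  84  84  84  85  84  83  83  84  84]
 [ 84  85  84  83  83  84  84  83  83  84  83  84  84  84  85  86  87  87
   86  86  86  87  85  84  83  83  85  83  83  84  84  83  84  83  84  83]
 [ 83  84  84  84  84  83  83  84  85  84  85  90  94  98 101 108 110 109
  109 110 109 108  99  95  93  87  85  85  85  83  84  84  84  84  84  84]
 [ 84  83  83  84  84  84  84  85  89  94 102 123 139 152 152 153 152 152
  152 152 153 151 150 137 133 111  95  86  85  83  84  84  83  84  84  84]
 [ 84  83  84  83  84  85  91  98 123 140 1
[... 2122 characters left out ...]
 156 155 154 150 127 118  96  89  81  80  79  77  74  65  74  83  83]
 [164 203 129  89  89  90  90  91  91  93  95  96 102 110 114 125 126 126
  125 122 112 107  95  91  90  82  82  79  80  78  77  73  62  73  83  84]
 [210 204 128  91  89  90  92  91  91  91  90  90  91  90  87  95  95  88
   88  92  87  88  83  86  85  82  82  80  81  79  76  74  65  83  87  85]
 [215 207 147  91  90  92  93  92  91  90  92  92  91  91  91  92  90  84
   88  88  89  87  83  86  85  84  84  80  80  80  77  73  81 139 122  93]]
hole from depth [ 0.5709 -0.0438  0.066 ] 31 ((0.5709115266799927, -0.043659061193466187), 0.00968928076326847)
face ((0.5738255381584167, -0.04423835501074791), 0.03095601685345173)
```

```bash
python3 -c "
from h import *
im=np.load('pics/side4im.npy');g=cv2.cvtColor(im,cv2.COLOR_RGB2GRAY)
print(g[168:200,272:302])
for xy in ((.5742,-.0437),(.5726,-.0452),(.5709,-.046)):
  print(xy,[proj('side',(*xy,z)).tolist() for z in (.066,.0822,.1,.12)])
"
```

```text
[[106 115 115 116 124 143 110  92  89  88  84  78  87  91  90  86  84  85
   90  98 100  97  86  88  88  88  88  89  89  88]
 [ 87  91 101 127 160 152 111 108 100  98  93  93  92  91  90  88  90  91
  100 101  97  89  86  88  89  89  88  88  88  88]
 [ 89  97 110 162 204 198 115  92  98 100  99 100  99  97 100 101 101  99
   98  94  86  84  87  88  87  88  88  88  87  88]
 [109 146 165 204 208 205 148  92  83  89  92  99 100 100  99  99  95  91
   86  85  83  83  87  88  88  87  87  88  88  88]
 [165 203 207 208 207 201 160 101  86  83  83  87  88  89  87  86  86  85
   83  86  85  87  89  87  88  89  88  88  87  89]
 [207 207 206 202 175 133 113 102  95  82  82  84  86  86  85  85  85  83
   81  84  88  87  89  88  88  89  88  88  88  88]
 [204 185 171 135 117 108 105 102  99  83  81  82  83  82  83  83  82  81
   81  87  89  88  88  88  89  88  88  89  88  88]
 [134 125 119 111 106 107 104 102  97  81  79  81  82  83  83  83  82  80
   80  87  88  89  88  88  88  88  88  88  88  88]
 [115 113 112 109 105 106 103  99  90  80  79  81  82  83  82  82  82  80
   79  87  88  87  88  88 
[... 2448 characters left out ...]
6  99  96  97  99 100  99
   99 100 101 101 101 108 109 104  94  80  65  60]
 [102 145 162 168 168 169 170 169 161 153 114 101 101 100  99  99 100 100
   99 100 100 101 110 147 144 125  88  77  65  61]
 [ 89 101 143 163 167 169 170 169 160 152 109 100 100 100  99  99 100 100
  100 101 101 100 109 142 121  92  82  78  65  62]
 [ 90  91 101 121 148 163 166 167 160 152 108 100  99 100 101  99 101 100
  100  99  99  98  93  94  88  83  80  78  65  60]]
(0.5742, -0.0437) [[284.2, 193.1], [284.0, 186.8], [283.8, 179.7], [283.6, 171.5]]
(0.5726, -0.0452) [[285.2, 193.0], [285.0, 186.7], [284.9, 179.5], [284.7, 171.3]]
(0.5709, -0.046) [[286.1, 193.0], [285.9, 186.7], [285.8, 179.6], [285.6, 171.4]]
```

Call:
move_arm(commands="0.0016 -0.0004 0.002 0; 0.0016 -0.0004 0.006 0; 0.0016 -0.0004 0.012 0; 0.0016 -0.0004 0.018 0; 0.0016 -0.0004 0.024 0; 0.0016 -0.0004 0.028 0; 0.0016 -0.0004 0.028 0")

```text
time_s: 6.08
ee_pos: [0.5756, -0.0431, 0.2807]
tool_rot: [3.119, 0.367, -0.001]
ft_force: [-1.4, 0.5, -1.6]
opening: 0.0228
```

```bash
python3 -c "
from h import *
sh((.5757,-.0429,.262))
im,d=manip.grab_frame('side');p=(285,180)
cv2.imwrite('pics/side5c.png',cv2.resize(im[p[1]-70:p[1]+50,p[0]-60:p[0]+60],None,fx=4.5,fy=4.5,interpolation=3)[:,:,::-1])
"
```

```text
t 6.08 pos [ 0.5756 -0.0431  0.2807] f [-1.43  0.53 -1.65] op 0.0228 z [-0.001 -0.002 -1.   ] yang -76.6
(0.5757, -0.0429, 0.262) -> [ 0.0001 -0.0002  0.0187]
```

View pics/side5c.png

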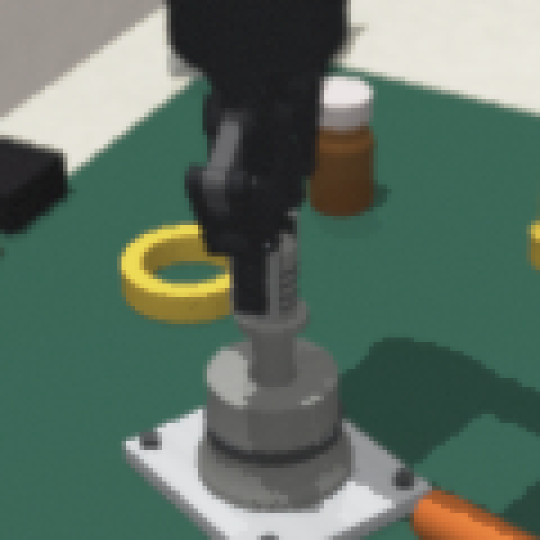

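Tip is inside the mouth (crop 272,385) with no contact force. Lowering on.

Call:
move_arm(commands="0 0 0.004 0; 0 0 0.008 0; 0 0 0.012 0; 0 0 0.016 0; 0 0 0.018 0; 0 0 0.018 0")

```text
time_s: 6.63
ee_pos: [0.5759, -0.0433, 0.2629]
tool_rot: [3.118, 0.367, 0.0]
ft_force: [1.2, 0.3, -2.0]
opening: 0.023
```

Call:
move_arm(commands="0 0 0.001 0; 0 0 0.002 0; 0 0 0.003 0; 0 0 0.003 0")

```text
time_s: 6.97
ee_pos: [0.576, -0.0434, 0.26]
tool_rot: [3.118, 0.367, 0.001]
ft_force: [1.4, -1.3, -0.7]
opening: 0.0227
```

Call:
move_arm(commands="0 0 0.001 0; 0 0 0.002 0; 0 0 0.002 0")

```text
time_s: 7.22
ee_pos: [0.576, -0.0435, 0.258]
tool_rot: [3.117, 0.367, 0.001]
ft_force: [0.2, -0.2, -1.8]
opening: 0.0228
```

Call:
move_arm(commands="0 0 0.0005 0; 0 0 0.001 0; 0 0 0.001 0")

```text
time_s: 7.47
ee_pos: [0.5761, -0.0435, 0.257]
tool_rot: [3.117, 0.367, 0.002]
ft_force: [0.4, -1.7, -0.2]
opening: 0.0232
```

Call:
move_arm(commands="0 0 0.0005 0; 0 0 0.001 0; 0 0 0.001 0")

```text
time_s: 7.72
ee_pos: [0.5761, -0.0436, 0.2561]
tool_rot: [3.117, 0.367, 0.002]
ft_force: [0.7, -1.4, 0.1]
opening: 0.0226
```

Call:
move_arm(commands="0 0 0.0005 0; 0 0 0.001 0; 0 0 0.001 0")

```text
time_s: 7.97
ee_pos: [0.5762, -0.0436, 0.2552]
tool_rot: [3.117, 0.367, 0.002]
ft_force: [-0.8, -1.0, 1.3]
opening: 0.023
```

Call:
move_arm(commands="0 0 0.0005 0; 0 0 0.001 0; 0 0 0.001 0")

```text
time_s: 8.22
ee_pos: [0.5762, -0.0436, 0.2544]
tool_rot: [3.117, 0.367, 0.002]
ft_force: [-0.1, -0.3, 3.9]
opening: 0.0231
```

```bash
python3 -c "
from h import *
sh()
im,d=manip.grab_frame('side');p=(285,170)
cv2.imwrite('pics/side6c.png',cv2.resize(im[p[1]-50:p[1]+50,p[0]-60:p[0]+60],None,fx=6,fy=6,interpolation=3)[:,:,::-1])
sh()
"
```

```text
t 8.22 pos [ 0.5762 -0.0436  0.2544] f [-0.09 -0.34  3.89] op 0.0231 z [ 0.002 -0.003 -1.   ] yang -76.6
t 8.27 pos [ 0.5762 -0.0436  0.2544] f [-0.79 -0.74  2.75] op 0.023 z [ 0.002 -0.003 -1.   ] yang -76.6
```

View pics/side6c.png

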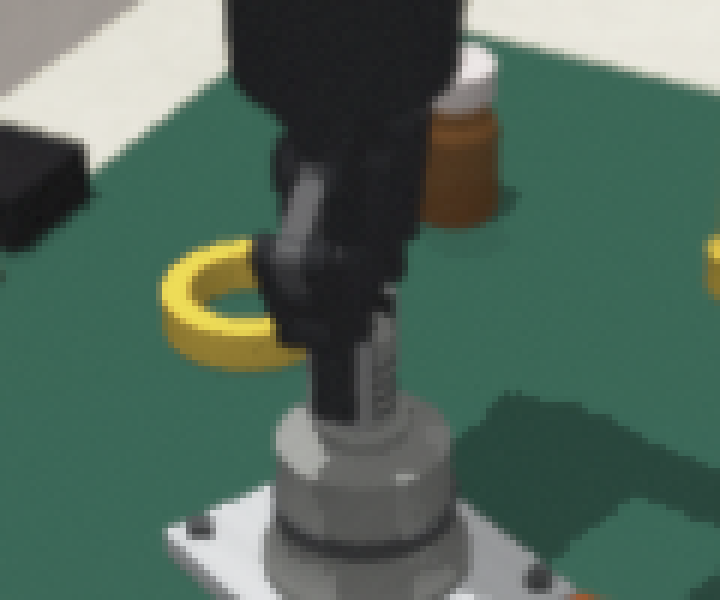

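Call:
move_arm(commands="0 0 0 0; 0 0 0 0; 0 0 0 0; 0 0 0 0; 0 0 0 0", gripper=0.05)

```text
time_s: 8.68
ee_pos: [0.5761, -0.0435, 0.2542]
tool_rot: [3.117, 0.367, 0.001]
ft_force: [0.4, 0.4, 0.4]
opening: 0.0502
```

Call:
move_arm(commands="0 0 -0.01 0; 0 0 -0.03 0; 0 0 -0.07 0; 0 0 -0.1 0; -0.05 0.05 -0.12 0; -0.09 0.09 -0.12 0; -0.12 0.12 -0.12 0; -0.12 0.12 -0.12 0")

```text
time_s: 9.35
ee_pos: [0.4887, -0.1845, 0.376]
tool_rot: [3.115, 0.369, 0.005]
ft_force: [0.8, -0.4, -0.7]
opening: 0.0503
```

```bash
python3 -c "
from h import *
sh((.4595,-.2685,.35))
for c in ('side','top'):
    im,d=manip.grab_frame(c);np.save(f'pics/{c}7.npy',d);np.save(f'pics/{c}7im.npy',im);p=(285,170) if c=='side' else (314,192)
    cv2.imwrite(f'pics/{c}7c.png',cv2.resize(im[p[1]-50:p[1]+50,p[0]-60:p[0]+60],None,fx=6,fy=6,interpolation=3)[:,:,::-1])
    w=cloud(c,d)
    print(c,'top',topc(w,(.574,-.044),.025,.108,.13))
    P=w[near(w,(.574,-.044),.02,.071,.084)];print('collar',len(P),np.percentile(P[:,2],[5,25,50,75,95]).round(4) if len(P) else '')
    print(cylfit(w,(.574,-.044),.02,.08,.105,.012))
"
```

```text
t 9.35 pos [ 0.4887 -0.1845  0.376 ] f [ 0.8  -0.4  -0.68] op 0.0503 z [ 0.003 -0.004 -1.   ] yang -76.5
(0.4595, -0.2685, 0.35) -> [-0.0481  0.0747  0.0263]
side top {'n': 75, 'mean': array([ 0.5717, -0.0431,  0.112 ]), 'mec': (0.5727, -0.0442, 0.0124)}
collar 102 [0.0725 0.0752 0.0767 0.0784 0.0822]
(array([ 0.5732, -0.0458]), 114, np.float64(0.0008))
top top {'n': 117, 'mean': array([ 0.5756, -0.044 ,  0.1109]), 'mec': (0.5759, -0.0438, 0.012)}
collar 88 [0.0722 0.0739 0.0749 0.076  0.0777]
(array([ 0.5759, -0.044 ]), 19, np.float64(0.0002))
```

View pics/side7c.png

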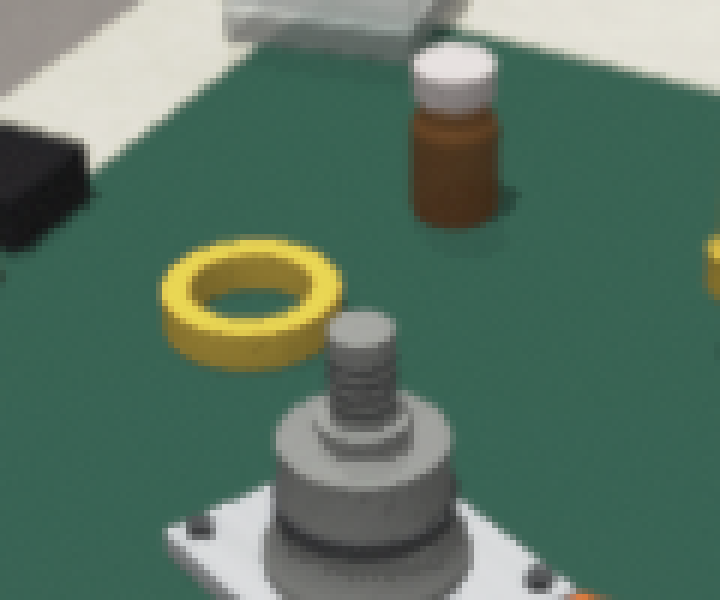

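View pics/top7c.png

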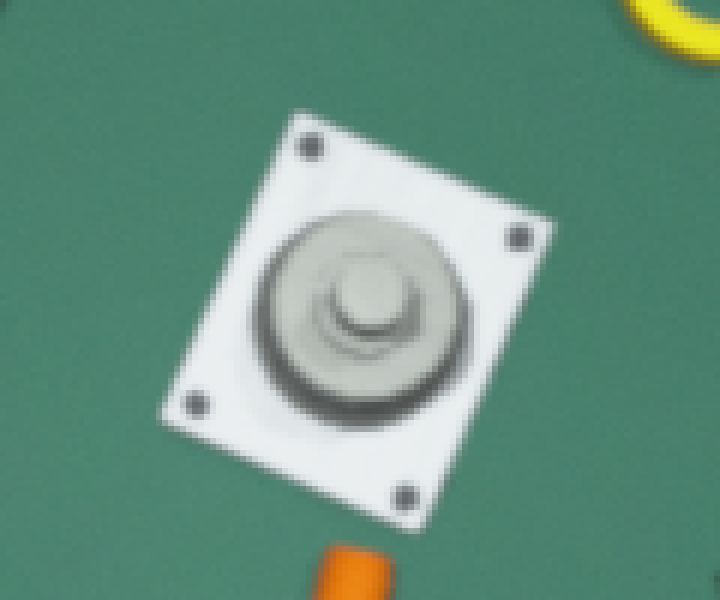

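The shank stands upright and proud: crop centre (363,330), top at z≈0.111–0.112, so the gap is about 3.5–4 mm, with a visible shadow ring under the collar. Now the drift.

Call:
move_arm(commands="-0.0475 0.0745 0.026 0; -0.0475 0.0745 0.046 0; -0.0475 0.0745 0.056 0; -0.0475 0.0745 0.056 0; -0.0475 0.0745 0.056 0; -0.0475 0.0745 0.056 0; -0.0475 0.0745 0.056 0", gripper=0.046)

```text
time_s: 10.03
ee_pos: [0.4591, -0.2702, 0.322]
tool_rot: [3.114, 0.359, 0.006]
ft_force: [0.5, -0.4, 0.3]
opening: 0.046
```

```bash
python3 -c "
from h import *
sh((.4602,-.2682,.223))
im,d=manip.grab_frame('side')
cv2.imwrite('pics/side8c.png',cv2.resize(im[80:200,310:450],None,fx=5,fy=5,interpolation=3)[:,:,::-1])
"
```

```text
t 10.03 pos [ 0.4591 -0.2702  0.322 ] f [ 0.51 -0.42  0.32] op 0.046 z [ 0.005 -0.007 -1.   ] yang -76.9
(0.4602, -0.2682, 0.223) -> [ 0.0012 -0.0025  0.099 ]
```

View pics/side8c.png

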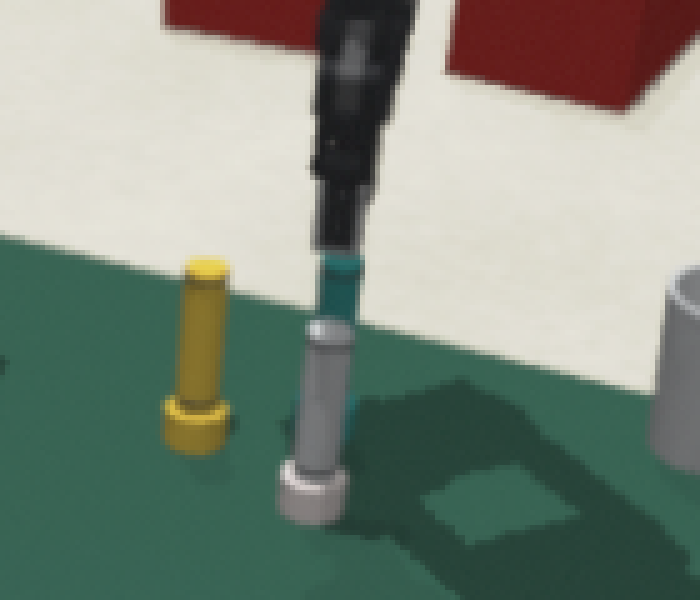

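The fingers are above the drift, seen at crop (328,330). Going down around it.

Call:
move_arm(commands="0.0012 -0.0025 0.01 0; 0.0012 -0.0025 0.04 0; 0.0012 -0.0025 0.07 0; 0.0012 -0.0025 0.09 0; 0.0012 -0.0025 0.099 0; 0.0012 -0.0025 0.099 0; 0.0012 -0.0025 0.099 0")

```text
time_s: 10.67
ee_pos: [0.4606, -0.2679, 0.2233]
tool_rot: [3.113, 0.36, 0.007]
ft_force: [0.9, -0.7, 0.4]
opening: 0.0457
```

```bash
python3 -c "
from h import *
sh((.4602,-.2682,.223))
im,d=manip.grab_frame('side')
cv2.imwrite('pics/side9c.png',cv2.resize(im[80:200,310:450],None,fx=5,fy=5,interpolation=3)[:,:,::-1])
"
```

```text
t 10.67 pos [ 0.4606 -0.2679  0.2233] f [ 0.87 -0.72  0.45] op 0.0457 z [ 0.005 -0.007 -1.   ] yang -76.8
(0.4602, -0.2682, 0.223) -> [-0.0005  0.0002  0.0003]
```

View pics/side9c.png

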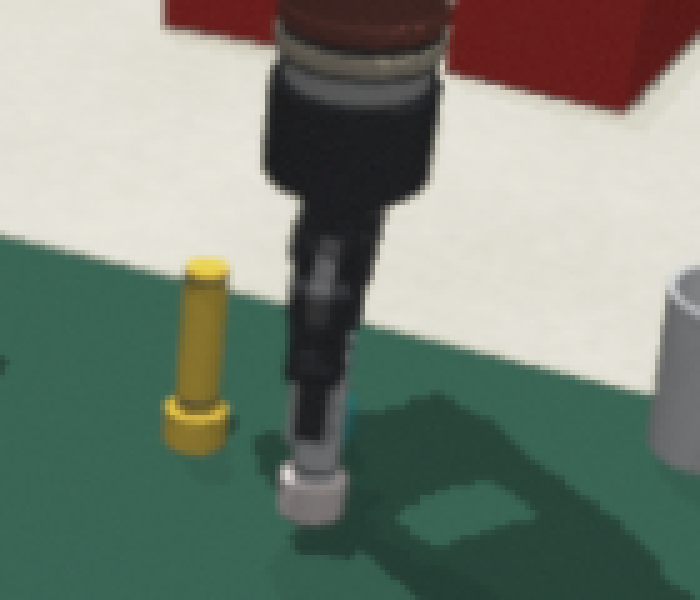

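Call:
move_arm(commands="0 0 0 0; 0 0 0 0; 0 0 0 0; 0 0 0 0; 0 0 0 0; 0 0 0 0", gripper=0.0, newtons=80)

```text
time_s: 11.22
ee_pos: [0.4619, -0.269, 0.2269]
tool_rot: [3.109, 0.359, 0.014]
ft_force: [-0.8, 1.9, 5.5]
opening: 0.0202
```

Call:
move_arm(commands="0 0 -0.01 0; 0 0 -0.03 0; 0 0 -0.06 0; 0 0 -0.1 0; 0 0 -0.13 0; 0 0 -0.14 0; 0 0 -0.14 0; 0 0 -0.14 0")

```text
time_s: 11.88
ee_pos: [0.4602, -0.2673, 0.3661]
tool_rot: [3.11, 0.359, 0.013]
ft_force: [0.1, 0.3, -2.8]
opening: 0.0203
```

```bash
python3 -c "
from h import *
sh((.5759,-.0438,.36))
im,d=manip.grab_frame('side')
cv2.imwrite('pics/side10c.png',cv2.resize(im[30:180,290:450],None,fx=4.5,fy=4.5,interpolation=3)[:,:,::-1])
"
```

```text
t 11.88 pos [ 0.4602 -0.2673  0.3661] f [ 0.13  0.29 -2.8 ] op 0.0203 z [ 0.009 -0.01  -1.   ] yang -76.8
(0.5759, -0.0438, 0.36) -> [ 0.1636 -0.1913  0.0049]
```

View pics/side10c.png

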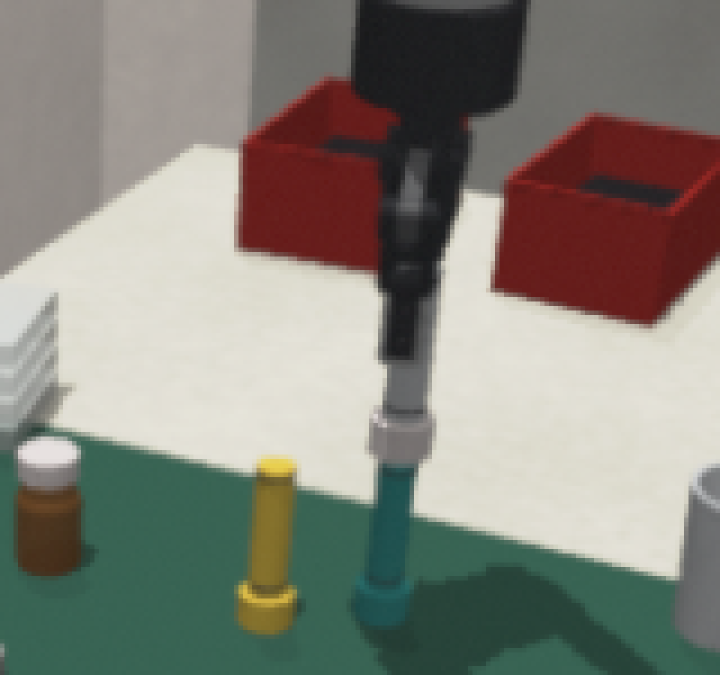

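Call:
move_arm(commands="0.02 -0.02 -0.005 0; 0.05 -0.05 -0.005 0; 0.164 -0.191 0 0; 0.164 -0.191 0 0; 0.164 -0.191 0 0; 0.164 -0.191 0 0; 0.164 -0.191 0 0; 0.164 -0.191 0 0")

```text
time_s: 12.6
ee_pos: [0.5762, -0.0403, 0.3591]
tool_rot: [3.114, 0.367, 0.0]
ft_force: [-0.2, -0.5, -2.2]
opening: 0.0203
```

Call:
move_arm(commands="0 0 0 0; 0 0 0 0; 0 0 0 0")

```text
time_s: 12.85
ee_pos: [0.5755, -0.0412, 0.357]
tool_rot: [3.115, 0.365, -0.005]
ft_force: [0.2, 0.1, -2.2]
opening: 0.0203
```

```bash
python3 -c "
from h import *
sh((.5759,-.0438,.35))
im,d=manip.grab_frame('side');w=cloud('side',d)
print('drift foot',cylfit(w,(.573,-.044),.03,.133,.15,.016),'shank',cylfit(w,(.573,-.044),.025,.08,.105,.012))
cv2.imwrite('pics/side11c.png',cv2.resize(im[90:220,215:355],None,fx=5,fy=5,interpolation=3)[:,:,::-1])
"
```

```text
t 12.85 pos [ 0.5755 -0.0412  0.357 ] f [ 0.23  0.13 -2.18] op 0.0203 z [-0.003 -0.005 -1.   ] yang -76.6
(0.5759, -0.0438, 0.35) -> [-0.0002  0.0026  0.007 ]
drift foot (array([ 0.57  , -0.0445]), 117, np.float64(0.0009)) shank (array([ 0.5731, -0.0459]), 114, np.float64(0.0008))
```

View pics/side11c.png

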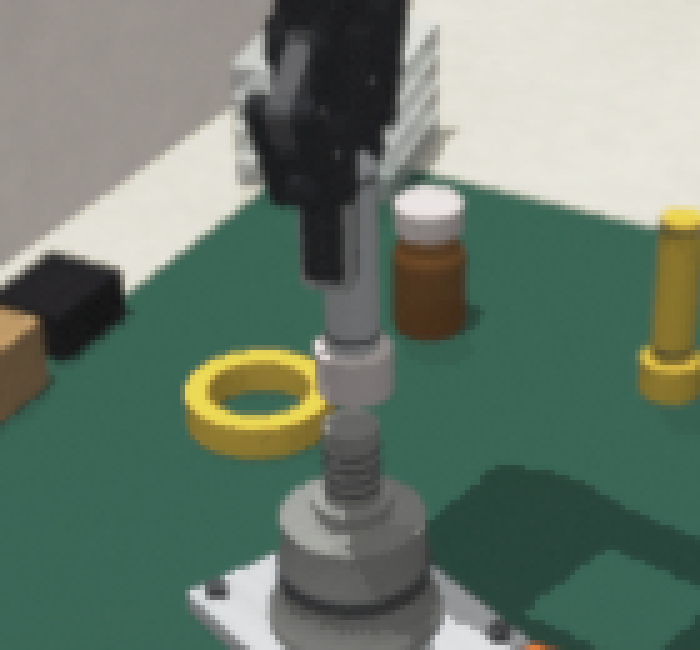

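Call:
move_arm(commands="0.0015 0.0022 0.003 0; 0.0015 0.0022 0.006 0; 0.0015 0.0022 0.009 0; 0.0015 0.0022 0.012 0; 0.0015 0.0022 0.012 0; 0.0015 0.0022 0.012 0")

```text
time_s: 13.4
ee_pos: [0.5775, -0.0433, 0.3454]
tool_rot: [3.115, 0.365, -0.004]
ft_force: [-0.7, -0.2, -2.2]
opening: 0.02
```

Call:
move_arm(commands="0 0 0.001 0; 0 0 0.002 0; 0 0 0.002 0")

```text
time_s: 13.65
ee_pos: [0.5774, -0.0432, 0.3433]
tool_rot: [3.115, 0.365, -0.004]
ft_force: [0.4, 0.1, -2.5]
opening: 0.0202
```

```bash
python3 -c "
from h import *
sh()
im,d=manip.grab_frame('side')
cv2.imwrite('pics/side12c.png',cv2.resize(im[90:220,215:355],None,fx=5,fy=5,interpolation=3)[:,:,::-1])
"
```

```text
t 13.65 pos [ 0.5774 -0.0432  0.3433] f [ 0.36  0.12 -2.54] op 0.0202 z [-0.002 -0.005 -1.   ] yang -76.6
```

View pics/side12c.png

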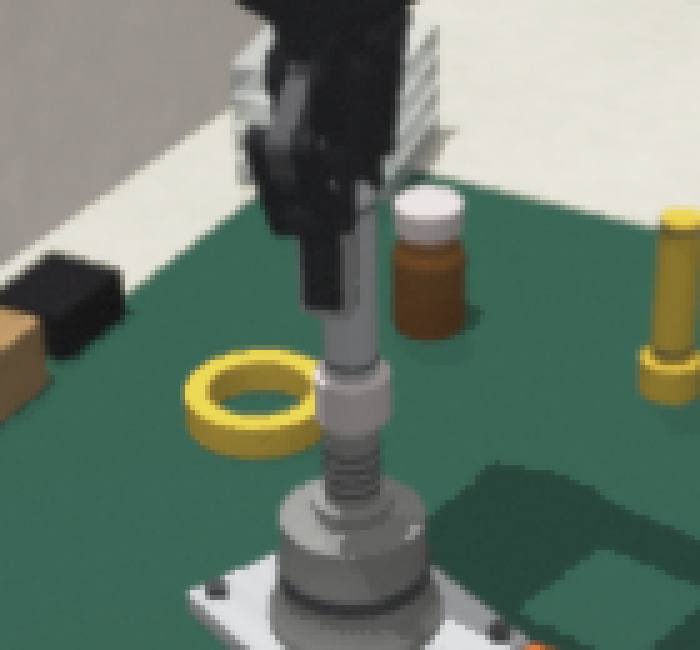

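Call:
move_arm(commands="0 0 0.001 0; 0 0 0.002 0; 0 0 0.002 0")

```text
time_s: 13.95
ee_pos: [0.5774, -0.0432, 0.3411]
tool_rot: [3.115, 0.365, -0.005]
ft_force: [-0.6, -0.6, -2.6]
opening: 0.0202
```

Call:
move_arm(commands="0 0 0.001 0; 0 0 0.0015 0; 0 0 0.0015 0")

```text
time_s: 14.2
ee_pos: [0.5773, -0.0432, 0.3394]
tool_rot: [3.115, 0.365, -0.005]
ft_force: [0.3, -0.7, -2.0]
opening: 0.0201
```

Call:
move_arm(commands="0 0 0.0005 0; 0 0 0.001 0; 0 0 0.001 0")

```text
time_s: 14.45
ee_pos: [0.5774, -0.0432, 0.3386]
tool_rot: [3.115, 0.365, -0.005]
ft_force: [-0.6, -0.2, -1.9]
opening: 0.0204
```

Call:
move_arm(commands="0 0 0.0005 0; 0 0 0.001 0; 0 0 0.001 0")

```text
time_s: 14.7
ee_pos: [0.5775, -0.0432, 0.3382]
tool_rot: [3.115, 0.365, -0.004]
ft_force: [-0.2, -0.2, 0.4]
opening: 0.02
```

Call:
move_arm(commands="0 0 0.0005 0; 0 0 0.001 0; 0 0 0.001 0")

```text
time_s: 14.95
ee_pos: [0.5776, -0.0432, 0.3377]
tool_rot: [3.115, 0.365, -0.003]
ft_force: [-1.0, 0.3, 2.8]
opening: 0.02
```

Call:
move_arm(commands="0 0 0.0005 0; 0 0 0.001 0; 0 0 0.001 0")

```text
time_s: 15.2
ee_pos: [0.5777, -0.0432, 0.337]
tool_rot: [3.115, 0.365, -0.003]
ft_force: [-0.2, 0.6, 5.0]
opening: 0.0204
```

Call:
move_arm(commands="0 0 0.0005 0; 0 0 0.001 0; 0 0 0.001 0")

```text
time_s: 15.45
ee_pos: [0.5777, -0.0432, 0.3363]
tool_rot: [3.115, 0.365, -0.002]
ft_force: [-1.6, 1.5, 5.5]
opening: 0.0203
```

Call:
move_arm(commands="0 0 0.0005 0; 0 0 0.001 0; 0 0 0.001 0")

```text
time_s: 15.7
ee_pos: [0.5778, -0.0432, 0.3357]
tool_rot: [3.115, 0.365, -0.002]
ft_force: [-2.7, 0.5, 5.3]
opening: 0.0205
```

Call:
move_arm(commands="0 0 0.0005 0; 0 0 0.001 0; 0 0 0.001 0")

```text
time_s: 15.95
ee_pos: [0.5779, -0.0432, 0.3354]
tool_rot: [3.115, 0.365, -0.001]
ft_force: [-2.5, 0.6, 6.4]
opening: 0.0204
```

Call:
move_arm(commands="0 0 0.0005 0; 0 0 0.001 0; 0 0 0.001 0")

```text
time_s: 16.2
ee_pos: [0.578, -0.0432, 0.3352]
tool_rot: [3.115, 0.365, -0.001]
ft_force: [-2.5, 0.7, 6.1]
opening: 0.0204
```

Call:
move_arm(commands="0 0 0.0005 0; 0 0 0.001 0; 0 0 0.001 0")

```text
time_s: 16.45
ee_pos: [0.578, -0.0432, 0.335]
tool_rot: [3.115, 0.365, -0.001]
ft_force: [-3.3, 1.2, 6.9]
opening: 0.0198
```

Call:
move_arm(commands="0 0 0.0005 0; 0 0 0.001 0; 0 0 0.001 0")

```text
time_s: 16.7
ee_pos: [0.5781, -0.0432, 0.335]
tool_rot: [3.115, 0.365, -0.001]
ft_force: [-3.7, 1.3, 8.5]
opening: 0.0206
```

Call:
move_arm(commands="0 0 0.001 0; 0 0 0.002 0; 0 0 0.002 0")

```text
time_s: 16.95
ee_pos: [0.5783, -0.0432, 0.335]
tool_rot: [3.115, 0.365, -0.001]
ft_force: [-5.2, 0.5, 11.4]
opening: 0.0206
```

```bash
python3 -c "
from h import *
sh()
im,d=manip.grab_frame('side');w=cloud('side',d)
cv2.imwrite('pics/side13c.png',cv2.resize(im[120:220,225:345],None,fx=6,fy=6,interpolation=3)[:,:,::-1])
"
```

```text
t 16.95 pos [ 0.5783 -0.0432  0.335 ] f [-5.19  0.51 11.36] op 0.0206 z [ 0.    -0.006 -1.   ] yang -76.6
```

View pics/side13c.png

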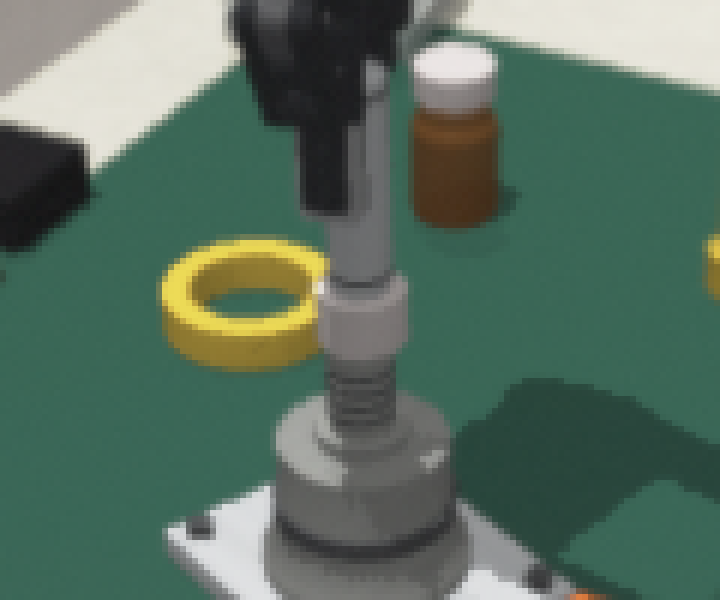

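Call:
move_arm(commands="-0.0003 0 0.001 0; -0.0005 0 0.002 0; -0.0005 0 0.003 0; -0.0005 0 0.003 0")

```text
time_s: 17.33
ee_pos: [0.5781, -0.0433, 0.3349]
tool_rot: [3.115, 0.365, 0.001]
ft_force: [-6.4, 2.1, 15.0]
opening: 0.0204
```

Call:
move_arm(commands="-0.001 0 0.003 0; -0.0015 0 0.0035 0; -0.0015 0 0.0037 0; -0.0015 0 0.0037 0; -0.0015 0 0.0037 0; -0.0015 0 0.0037 0; -0.0015 0 0.0037 0; -0.0015 0 0.0037 0")

```text
time_s: 18.0
ee_pos: [0.5773, -0.0435, 0.3349]
tool_rot: [3.115, 0.365, 0.006]
ft_force: [-6.5, 2.7, 15.9]
opening: 0.0205
```

Call:
move_arm(commands="0 0 0.0038 0; 0 0 0.0043 0; 0 0 0.0044 0; 0 0 0.0044 0; 0 0 0.0044 0; 0 0 0.0044 0; 0 0 0.0044 0; 0 0 0.0044 0")

```text
time_s: 18.67
ee_pos: [0.5777, -0.0434, 0.3349]
tool_rot: [3.115, 0.366, 0.007]
ft_force: [-8.4, 3.5, 20.1]
opening: 0.0202
```

Call:
move_arm(commands="0 0 0.0042 0; 0 0 0.0041 0; 0 0 0.0041 0; 0 0 0.0041 0; 0 0 0.0041 0; 0 0 0.0041 0; 0 0 0.0041 0; 0 0 0.0041 0")

```text
time_s: 19.33
ee_pos: [0.5779, -0.0433, 0.3349]
tool_rot: [3.114, 0.366, 0.007]
ft_force: [-9.7, 1.6, 20.4]
opening: 0.0209
```

Call:
move_arm(commands="0 0 0 0; 0 0 -0.002 0; 0 0 -0.005 0; 0 0 -0.01 0; 0 0 -0.02 0; 0 0 -0.03 0; 0 0 -0.03 0; 0 0 -0.03 0")

```text
time_s: 20.0
ee_pos: [0.5782, -0.0433, 0.3664]
tool_rot: [3.114, 0.366, 0.011]
ft_force: [0.8, -0.3, -2.4]
opening: 0.02
```

```bash
python3 -c "
from h import *
sh((.52,-.16,.38),(.4602,-.2682,.30))
im,d=manip.grab_frame('side');w=cloud('side',d)
print('top',topc(w,(.574,-.044),.025,.1,.12),cylfit(w,(.574,-.044),.02,.08,.1,.012))
cv2.imwrite('pics/side14c.png',cv2.resize(im[90:220,215:355],None,fx=5,fy=5,interpolation=3)[:,:,::-1])
"
```

```text
t 20.0 pos [ 0.5782 -0.0433  0.3664] f [ 0.84 -0.26 -2.35] op 0.02 z [ 0.008 -0.006 -1.   ] yang -76.6
(0.52, -0.16, 0.38) -> [-0.0836  0.1002 -0.0133]
(0.4602, -0.2682, 0.3) -> [-0.1673  0.191   0.0668]
top {'n': 99, 'mean': array([ 0.5708, -0.0421,  0.1071]), 'mec': (0.5723, -0.0441, 0.0124)} (array([ 0.5733, -0.0459]), 89, np.float64(0.001))
```

View pics/side14c.png

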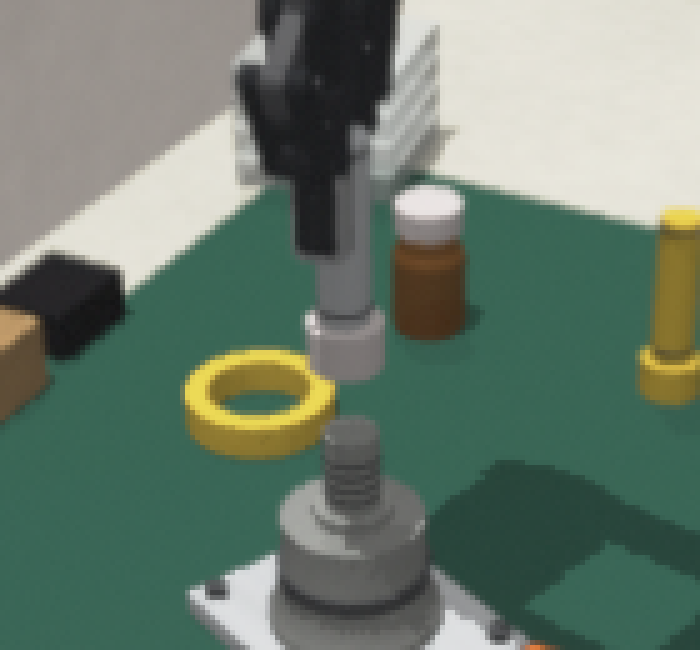

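Shank seated: top reads 0.107 (0.108 expected), and the collar is flush on the face at crop (350,510). Taking the drift back to its free spot.

Call:
move_arm(commands="-0.02 0.022 -0.01 0; -0.05 0.055 -0.01 0; -0.167 0.191 0 0; -0.167 0.191 0 0; -0.167 0.191 0 0; -0.167 0.191 0 0; -0.167 0.191 0 0; -0.167 0.191 0 0")

```text
time_s: 20.72
ee_pos: [0.4579, -0.2705, 0.3652]
tool_rot: [3.115, 0.358, 0.006]
ft_force: [-0.7, 0.5, -3.0]
opening: 0.0203
```

Call:
move_arm(commands="0 0 0 0; 0 0 0 0; 0 0 0 0")

```text
time_s: 20.97
ee_pos: [0.4583, -0.2697, 0.3649]
tool_rot: [3.115, 0.36, 0.006]
ft_force: [0.1, -1.0, -2.9]
opening: 0.0203
```

```bash
python3 -c "
from h import *
sh((.4602,-.2682,.24),(.4602,-.2682,.2275))
"
```

```text
t 20.97 pos [ 0.4583 -0.2697  0.3649] f [ 0.1  -1.   -2.85] op 0.0203 z [ 0.004 -0.005 -1.   ] yang -76.8
(0.4602, -0.2682, 0.24) -> [ 0.0018 -0.0017  0.1249]
(0.4602, -0.2682, 0.2275) -> [ 0.0018 -0.0018  0.1374]
```

Call:
move_arm(commands="0.002 -0.002 0.02 0; 0.002 -0.002 0.05 0; 0.002 -0.002 0.08 0; 0.002 -0.002 0.105 0; 0.002 -0.002 0.12 0; 0.002 -0.002 0.129 0; 0.002 -0.002 0.131 0; 0.002 -0.002 0.131 0")

```text
time_s: 21.63
ee_pos: [0.4608, -0.2674, 0.2339]
tool_rot: [3.115, 0.362, 0.005]
ft_force: [1.1, -0.4, -2.4]
opening: 0.0205
```

Call:
move_arm(commands="0 0 0.001 0; 0 0 0.002 0; 0 0 0.003 0; 0 0 0.003 0")

```text
time_s: 21.97
ee_pos: [0.4611, -0.2676, 0.2317]
tool_rot: [3.114, 0.362, 0.007]
ft_force: [-0.9, -0.0, -3.0]
opening: 0.0201
```

```bash
python3 -c "
from h import *
sh()
im,d=manip.grab_frame('side')
cv2.imwrite('pics/side15c.png',cv2.resize(im[80:200,310:450],None,fx=5,fy=5,interpolation=3)[:,:,::-1])
"
```

```text
t 21.97 pos [ 0.4611 -0.2676  0.2317] f [-0.94 -0.05 -2.99] op 0.0201 z [ 0.005 -0.006 -1.   ] yang -76.7
```

View pics/side15c.png

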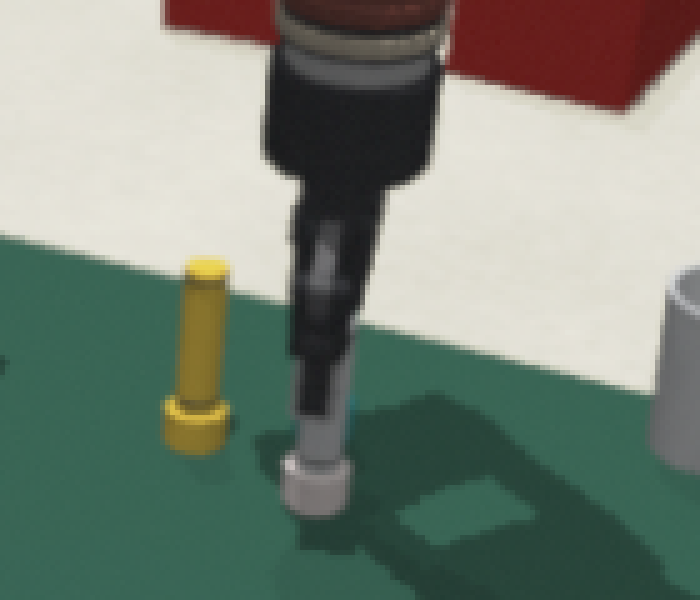

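Call:
move_arm(commands="0 0 0.001 0; 0 0 0.002 0; 0 0 0.003 0; 0 0 0.003 0")

```text
time_s: 22.35
ee_pos: [0.4608, -0.2675, 0.2282]
tool_rot: [3.115, 0.362, 0.006]
ft_force: [-0.1, 0.7, -2.5]
opening: 0.0202
```

Call:
move_arm(commands="0 0 0.0005 0; 0 0 0.0015 0; 0 0 0.0015 0")

```text
time_s: 22.6
ee_pos: [0.4609, -0.2676, 0.2269]
tool_rot: [3.115, 0.362, 0.006]
ft_force: [-1.3, 0.1, -2.3]
opening: 0.0202
```

Call:
move_arm(commands="0 0 0.0005 0; 0 0 0.0015 0; 0 0 0.0015 0")

```text
time_s: 22.85
ee_pos: [0.4613, -0.2678, 0.2269]
tool_rot: [3.115, 0.362, 0.006]
ft_force: [-3.4, 2.1, 7.6]
opening: 0.0203
```

Call:
move_arm(commands="0 0 0 0; 0 0 0 0")

```text
time_s: 23.02
ee_pos: [0.4614, -0.2679, 0.227]
tool_rot: [3.115, 0.362, 0.007]
ft_force: [-0.5, 0.0, -2.3]
opening: 0.0198
```

Call:
move_arm(commands="0 0 0 0; 0 0 0 0; 0 0 0 0; 0 0 0 0; 0 0 0 0; 0 0 0 0", gripper=0.046)

```text
time_s: 23.52
ee_pos: [0.4614, -0.2679, 0.2271]
tool_rot: [3.114, 0.362, 0.007]
ft_force: [-0.8, 0.5, -1.1]
opening: 0.0458
```

```bash
python3 -c "
from h import *
sh()
im,d=manip.grab_frame('side')
cv2.imwrite('pics/side16c.png',cv2.resize(im[80:200,310:450],None,fx=5,fy=5,interpolation=3)[:,:,::-1])
"
```

```text
t 23.52 pos [ 0.4614 -0.2679  0.2271] f [-0.81  0.46 -1.09] op 0.0458 z [ 0.005 -0.006 -1.   ] yang -76.7
```

View pics/side16c.png

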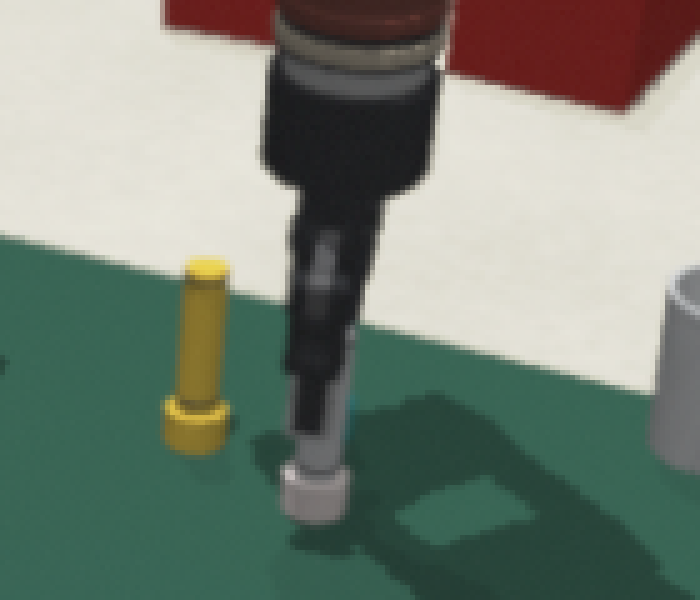

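Call:
move_arm(commands="0 0 -0.01 0; 0 0 -0.03 0; 0 0 -0.06 0; 0 0 -0.1 0; 0 0 -0.14 0; -0.02 0.02 -0.17 0; -0.06 0.08 -0.17 0; -0.06 0.08 -0.17 0")

```text
time_s: 24.23
ee_pos: [0.4202, -0.3601, 0.4026]
tool_rot: [3.107, 0.363, 0.013]
ft_force: [0.1, 0.8, 0.1]
opening: 0.0458
```

Call:
move_arm(commands="-0.03 0.12 0 0; -0.03 0.12 0 0; -0.03 0.12 0 0; -0.03 0.12 0 0; -0.03 0.12 0 0; -0.03 0.12 0 0")

```text
time_s: 24.73
ee_pos: [0.4185, -0.4837, 0.4043]
tool_rot: [3.108, 0.362, 0.014]
ft_force: [0.4, 0.4, 0.0]
opening: 0.046
```

```bash
python3 -c "
from h import *
sh()
for c in ('side','top'):
    im,d=manip.grab_frame(c);w=cloud(c,d);cv2.imwrite(f'pics/{c}17.png',im[:,:,::-1])
    print(c,'shank top',topc(w,(.574,-.044),.025,.1,.12),'housing z',np.median(w[near(w,(.574,-.044),.028,.06,.07)][:,2]))
    print('drift',topc(w,(.46,-.268),.02,.095,.11),cylfit(w,(.46,-.268),.02,.03,.092,.011))
"
```

```text
t 24.73 pos [ 0.4185 -0.4837  0.4043] f [0.38 0.43 0.02] op 0.046 z [ 0.01  -0.012 -1.   ] yang -76.7
side shank top {'n': 96, 'mean': array([ 0.5707, -0.0423,  0.1071]), 'mec': (0.5722, -0.0452, 0.0134)} housing z 0.06711415731144599
drift {'n': 57, 'mean': array([ 0.4577, -0.2663,  0.1002]), 'mec': (0.458, -0.2694, 0.0119)} (array([ 0.4582, -0.2708]), 212, np.float64(0.001))
top shank top {'n': 122, 'mean': array([ 0.5755, -0.044 ,  0.1071]), 'mec': (0.5757, -0.0439, 0.0119)} housing z 0.06525609870969967
drift {'n': 87, 'mean': array([ 0.4599, -0.2688,  0.0987]), 'mec': (0.4599, -0.2688, 0.0104)} (array([ 0.4591, -0.2701]), 85, np.float64(0.0005))
```

View pics/side17.png

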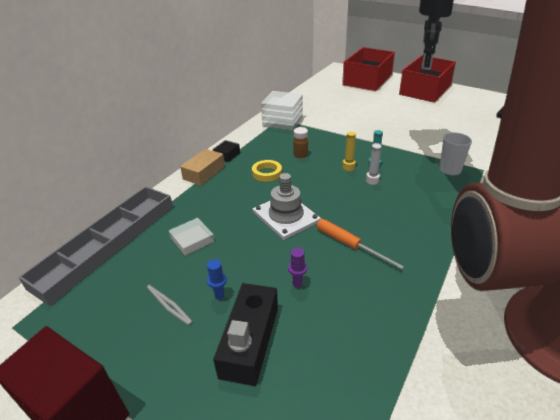

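View pics/top17.png

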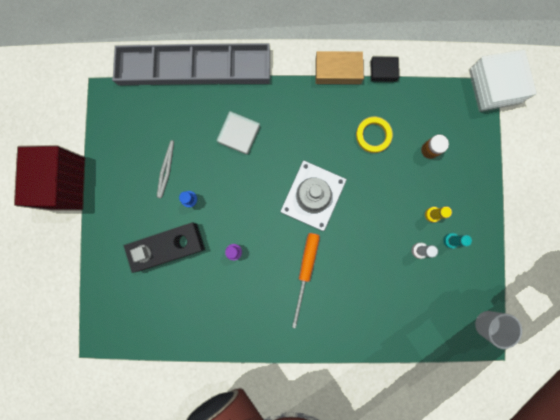

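The shank is seated: in the top camera its top is 41.9 mm above the face, and 42 mm is expected. It is at (286,185) in the side view. The drift stands upright at (374,165), and everything else is where it was. Handing in.

```bash
python3 -c "
from cell import manip
print(manip.close_job())"
```

```text
the job is handed in; nothing more can be done
None
```

The shank is driven home in the spindle stand and the drift is standing upright at its original spot. The job was handed in at about 25 s of the 72 s allowed.

**What I did**
- **Setting:** I took the grey round-headed shank from the rack, set it into the socket with about 5 N and let go. Its top then read 0.111–0.112 m, a gap of roughly 3.5–4 mm under the collar.
- **Driving:** I drove it down with the drift until it stopped moving, at about 13 N.
- **Seating:** I leaned on it with about 18, then 22, then 23 N vertically. Each of these was a 0.67 s call. That is slightly above the 20 N asked.

**Last checks**
- **Shank seated:** its top is at 0.107 m in both cameras. That is 41.9 mm above the stand's face in the top camera and 40.0 mm in the side camera, where 42 mm means fully seated. I put the 2 mm disagreement down to camera calibration.
- **Drift and the rest:** the drift is upright within 1–2 mm of where it started, about 0.25 m from the stand. Nothing else looks moved, and the gripper was clear.

**Less certain**
- **Peak force:** the highest reading was 22.7 N vertical plus about 10 N sideways, roughly 25 N in total against the 28 N limit. Force was only read at the end of each call, so a short peak in between would not have shown.
- **Tool tilt:** the tool was tilted by about half a degree while pressing, which probably caused the sideways part of the force.

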